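Line up the wrench sockets by size

TASK

Tidy the four loose wrench sockets onto the blue socket holder in order of size: the smallest on the black seat next to the upright drive post, then each larger one on the next seat along, so that the largest is farthest from the post. Each socket should stand upright, mouth up, centred on its own seat, and be left there.

Things in the scene. Friction and masses are not known exactly. Their poses are not given: they have to be found in the camera images.
- socket_a_center (a point): Centre (half-way up, on the axis) of the smallest of four plain steel wrench sockets: a round upright cylinder 26 mm in diameter and 38 mm high, hexagon mouth up, with a thin dark band round it. Loose, about 100 g (may vary by a third). At the start it stands upright on the bench, its z axis up.
- socket_b_center (a point): Centre (half-way up, on the axis) of the second smallest of four plain steel wrench sockets: a round upright cylinder 34 mm in diameter and 46 mm high, hexagon mouth up, with a thin dark band round it. Loose, about 180 g (may vary by a third). At the start it stands upright on the bench, its z axis up.
- socket_c_center (a point): Centre (half-way up, on the axis) of the second largest of four plain steel wrench sockets: a round upright cylinder 42 mm in diameter and 54 mm high, hexagon mouth up, with a thin dark band round it. Loose, about 300 g (may vary by a third). At the start it stands upright on the bench, its z axis up.
- socket_d_center (a point): Centre (half-way up, on the axis) of the largest of four plain steel wrench sockets: a round upright cylinder 50 mm in diameter and 62 mm high, hexagon mouth up, with a thin dark band round it. Loose, about 450 g (may vary by a third). At the start it stands upright on the bench, its z axis up.
- seat_1: Round black rubber seat, 60 mm wide, flat, with a bright dot in the middle: number 1 of four alike in a straight row, 72 mm apart, on the fixed blue holder plate (90 x 400 mm, 6 mm thick). Numbers count from one end, not always the drive post's. Origin: its centre on the plate's upper face, 6 mm above the bench, where a socket stands. Its own yaw means nothing; take the row's direction from the seats' positions.
- seat_2: Round black rubber seat, 60 mm wide, flat, with a bright dot in the middle: number 2 of four alike in a straight row, 72 mm apart, on the fixed blue holder plate (90 x 400 mm, 6 mm thick). Numbers count from one end, not always the drive post's. Origin: its centre on the plate's upper face, 6 mm above the bench, where a socket stands. Its own yaw means nothing; take the row's direction from the seats' positions.
- seat_3: Round black rubber seat, 60 mm wide, flat, with a bright dot in the middle: number 3 of four alike in a straight row, 72 mm apart, on the fixed blue holder plate (90 x 400 mm, 6 mm thick). Numbers count from one end, not always the drive post's. Origin: its centre on the plate's upper face, 6 mm above the bench, where a socket stands. Its own yaw means nothing; take the row's direction from the seats' positions.
- seat_4: Round black rubber seat, 60 mm wide, flat, with a bright dot in the middle: number 4 of four alike in a straight row, 72 mm apart, on the fixed blue holder plate (90 x 400 mm, 6 mm thick). Numbers count from one end, not always the drive post's. Origin: its centre on the plate's upper face, 6 mm above the bench, where a socket stands. Its own yaw means nothing; take the row's direction from the seats' positions.
- post: Upright steel drive post, 18 mm in diameter (foot 28 mm), 45 mm tall with a square top, fixed on the holder plate at one end of the row, in line with the seats, 67 mm from the nearest seat's centre. It may be at either end; the other end has only a flat dark thumbscrew, 22 mm wide, 7 mm high. Origin: centre of its underside, on the plate's upper face.
Not all that is in view belongs to the job. What is shaped like the part that bears socket_d_center but green or yellow is not meant.

How it is judged:
By the outcome, as a careful person would: the job done as asked, in the order asked, and still so for the second after the job is handed in, with the robot touching nothing.
It also fails if it takes over 104 s, if anything falls off the work surface, if the arm or the gripper's body presses on something with over 40 N, if the wrist force passes 120 N, or if a joint passes its speed limit or range.

ROBOT

A 6-joint arm with a two-finger parallel gripper is mounted at the origin on the work surface. World frame = base frame: x ahead of the robot, y to its left, z up, the work surface at z = 0. Lengths are in m, angles in degrees, forces in N, time in s.
With the tool pointing down it reaches from about 0.4 to 0.825 m from the base axis. Payload 7 kg.
Tool frame: the origin (TCP) lies midway between the tips of the shut fingers; the grasp point (between the pads) lies 19 mm behind it; z points along the fingers, y is the line along which they close (so a half turn about z gives the same grasp; the last joint's range is limited). The gripper opens to 88 mm and grips with 3 to 60 N. Pads are 19 mm wide; open, the fingers measure 130 mm over their backs; the gripper's body (78 mm by 193 mm) begins 47 mm behind the grasp point.
Start: joints at [87.153, 20.546, 0.682, 0, -70.136, -16.507], TCP at [0.224, 0.637, 0.227] pointing down, gripper open.
Joint ranges: [-176.03, 176.03], [-82.01, 121.73], [-58.28, 71.71], [-173.87, 95.51], [-174.79, -0.11], [-173.66, 173.66]. Speed limits (degrees/s): [136.94, 136.94, 172.46, 180, 180, 180].

INTERFACE

Orientations are given as a 3x3 rotation matrix whose columns are the frame's x, y, z axes.
In Python, from rig import robot gives the robot as it stands. Calls block until the motion is done:
- robot.goto(position, orientation): joint-space move of the TCP to a pose.
- robot.servo_line(position, ori=None, speed=0.15): straight line of the TCP; ori=None keeps the orientation; speed is the mean speed in m/s.
- robot.movej(angles): joint-space move.
- robot.move_gripper(opening): opening from 0.0 (shut) to 1.0 (fully open); the grip force is fixed at half the most; returns when the fingers have stopped.
- robot.dwell(seconds).
- robot.ik(position, orientation): joint angles nearest the present ones, or None.
- robot.grab_frame(name): name is "scene" or "top"; returns (picture, depth): 400x640x3 uint8, red, green, blue; 400x640 float32, m along the optical axis (not along the pixel's ray), 0 where there is no reading.
- robot.camera_info(name): a dict with "vfov" (degrees; the focal length in pixels is half the picture's height over the tangent of half this angle, whatever the lens; pixels are square), "cx", "cy" (the principal point, pixels), "view" (4x4, takes a point from world to camera coordinates). Camera axes: x right, y down, z forward; pixel columns grow to the right and rows downward; lengths in m; the calibration is good to about 2 mm. A picture is of the moment at which its call begins. camera_info takes no time and is no camera call.
A pose or a line that the arm cannot do raises robot.Unreachable and nothing moves.
- robot.job_done(): hands the job in; it is judged then, once.
Readings, each from a call of its own:
- robot.read_t(): time.
- robot.read_qpos(): joint angles.
- robot.read_qvel(): joint speeds.
- robot.read_effort(): joint torques, N m.
- robot.read_position(): TCP position.
- robot.read_tcp_rot(): TCP orientation.
- robot.read_force(): force on the tool from outside, world axes, zero at the start.
- robot.read_ft_torque(): the same for the moment, N m.
- robot.read_grip_width(): opening from 0.0 (shut) to 1.0 (fully open).
- robot.read_finger_force(): force on a finger pad.
Only numpy, scipy, OpenCV 4.12 (cv2) and the standard library are available. Lean on these libraries where they do the work, as an engineer would, in place of code of your own. Each camera call takes 0.05 s, during which the arm holds its last target. There are 200 camera calls.

## Working session

There is one attempt and no reset: what is moved stays moved. The work goes in short steps, each a Python script; the robot and the scene stay as the last script left them, time stands still between calls to the robot, and variables do not carry over. Pictures are saved under pics/ and viewed, at most 14 in all, crops included, and the job is handed in when it is done.

```bash
mkdir -p pics; ls; python3 - <<'E'
from rig import robot
import cv2,numpy as np
for n in("top","scene"):
    im,d=robot.grab_frame(n); cv2.imwrite(f"pics/{n}0.png",im[:,:,::-1]); np.savez(f"pics/{n}0.npz",im=im,d=d)
    print(n,robot.camera_info(n),(d>0).mean())
print(robot.read_t())
E
```

```text
pics
top {'vfov': 54.27859982838826, 'cx': 310.26194226133356, 'cy': 202.7537510446937, 'view': array([[ 6.45050182e-04, -9.99913527e-01,  1.31347882e-02,
        -5.83675284e-03],
       [-9.94311249e-01, -2.04033356e-03, -1.06494025e-01,
         5.11103969e-01],
       [ 1.06511616e-01, -1.29913737e-02, -9.94226584e-01,
         1.08975791e+00],
       [ 0.00000000e+00,  0.00000000e+00,  0.00000000e+00,
         1.00000000e+00]])} 0.99593359375
scene {'vfov': 54.48642366226272, 'cx': 313.974895914042, 'cy': 204.93204930615838, 'view': array([[ 0.7753356 ,  0.63149567,  0.00824236, -0.41548043],
       [ 0.38302225, -0.45980881, -0.80116778, -0.16729111],
       [-0.50214407,  0.62433091, -0.59838303,  1.23339193],
       [ 0.        ,  0.        ,  0.        ,  1.        ]])} 0.99578125
0.1
```

View pics/top0.png

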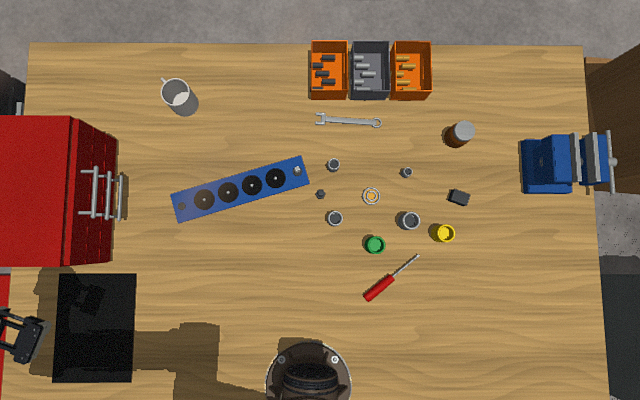

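View pics/scene0.png

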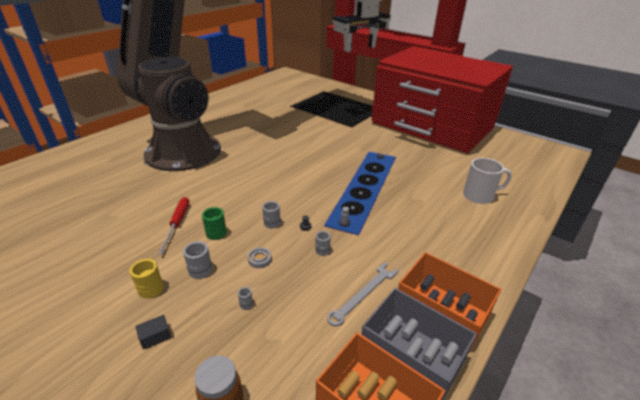

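The post is at the right end of the holder at top (297,170), and the thumbscrew is at (181,206). There are four grey sockets at top (333,164), (406,172), (334,217) and (408,220). The distractors are the green one (375,244), the yellow one (445,233), the flat ring (371,196) and the nut (320,194). Next I'll measure sizes and positions and look at an enlarged crop.

```bash
cat > h.py <<'E'
import numpy as np,cv2
from rig import robot
def cam(n):
    c=robot.camera_info(n); return 200/np.tan(np.radians(c['vfov']/2)),c['cx'],c['cy'],c['view']
def ray(n,u,v,z):
    f,cx,cy,V=cam(n); R,t=V[:3,:3],V[:3,3]; o=-R.T@t
    d=R.T@np.array([(u-cx)/f,(v-cy)/f,1]); return (o+d*(z-o[2])/d[2])[:2]
def cloud(n,d):
    f,cx,cy,V=cam(n); v,u=np.mgrid[:400,:640]
    P=np.stack([(u-cx)/f*d,(v-cy)/f*d,d],-1)-V[:3,3]; return P@V[:3,:3]
def seats(im):
    g=cv2.cvtColor(im,cv2.COLOR_RGB2HSV)
    m=((g[...,2]<60)).astype(np.uint8); out=[]
    n,l,s,c=cv2.connectedComponentsWithStats(m)
    for i in range(1,n):
        if 150<s[i,4]<700 and 170<c[i][0]<310 and 150<c[i][1]<225:
            cn=max(cv2.findContours((l==i).astype(np.uint8),0,2)[0],key=cv2.contourArea)
            (u,v),ax,_=cv2.fitEllipse(cn); out.append((u,v,ax,ray('top',u,v,.006)))
    return out
E
python3 - <<'E'
from h import *
D=np.load('pics/top0.npz'); im,d=D['im'],D['d']
S=np.load('pics/scene0.npz')
for s in seats(im): print('seat',s)
for n,A in(('top',D),('scene',S)):
    P=cloud(n,A['d']); z=P[...,2]
    print(n,'bench z',np.median(z[250:260,250:330]) if n=='top' else np.median(z[300:310,250:300]))
    inb=(z>.012)&(z<.09)&(P[...,0]>.3)&(P[...,0]<.75)&(abs(P[...,1])<.42)&(A['d']>0)
    k,l,s,c=cv2.connectedComponentsWithStats(inb.astype(np.uint8))
    for i in range(1,k):
        if s[i,4]<12: continue
        Q=P[l==i]; h=np.percentile(Q[:,2],95); T=Q[Q[:,2]>h-.005]
        lo,hi=T.min(0),T.max(0)
        print(n,c[i].round(),s[i,4],'h',h.round(3),'mid',((lo+hi)/2)[:2].round(4),'size',(hi-lo)[:2].round(3),A['im'][l==i].mean(0).round())
cv2.imwrite('pics/crop1.png',cv2.resize(im[145:255,165:465],None,fx=2.6,fy=2.6,interpolation=cv2.INTER_CUBIC)[:,:,::-1])
E
```

```text
seat (275.06036376953125, 177.89134216308594, (18.57632064819336, 19.176176071166992), array([0.58656266, 0.09793064]))
seat (251.37440490722656, 184.9100341796875, (18.864606857299805, 19.247989654541016), array([0.56556216, 0.1669584 ]))
seat (228.17190551757812, 192.49945068359375, (17.3121337890625, 19.69037628173828), array([0.5429998 , 0.23416354]))
top bench z 0.00019790777376681618
top [452. 134.] 236 h 0.082 mid [ 0.71   -0.4133] size [0.043 0.013] [84. 68. 53.]
top [333. 164.] 134 h 0.048 mid [ 0.6218 -0.0711] size [0.032 0.031] [101. 102. 102.]
top [297. 170.] 54 h 0.054 mid [0.607  0.0327] size [0.013 0.011] [117. 118. 118.]
top [407. 172.] 86 h 0.04 mid [ 0.6019 -0.2847] size [0.023 0.024] [97. 97. 96.]
top [371. 195.] 133 h 0.019 mid [ 0.5353 -0.1832] size [0.047 0.05 ] [161. 159. 153.]
top [321. 192.] 35 h 0.035 mid [ 0.5403 -0.0343] size [0.014 0.014] [78. 78. 76.]
top [452. 195.] 53 h 0.033 mid [ 0.5355 -0.4142] size [0.032 0.01 ] [47. 49. 50.]
top [181. 205.] 30 h 0.016 mid [0.5039 0.3672] size [0.02  0.018] [89. 83. 77.]
top [335. 218.] 189 h 0.056 mid [ 0.4671 -0.
[... 828 characters left out ...]
64. 60.]
scene [168. 236.] 112 h 0.02 mid [ 0.3302 -0.2713] size [0.06  0.094] [139. 112. 105.]
scene [322. 241.] 296 h 0.047 mid [ 0.6182 -0.0737] size [0.036 0.032] [99. 95. 94.]
scene [197. 258.] 772 h 0.064 mid [ 0.4558 -0.2866] size [0.052 0.049] [96. 92. 93.]
scene [258. 255.] 243 h 0.018 mid [ 0.5303 -0.1841] size [0.052 0.053] [138. 129. 124.]
scene [145. 276.] 905 h 0.064 mid [ 0.4218 -0.3822] size [0.05  0.049] [137. 113.  43.]
scene [244. 296.] 241 h 0.04 mid [ 0.5987 -0.2868] size [0.024 0.025] [102.  97.  95.]
scene [162. 318.] 51 h 0.032 mid [ 0.5309 -0.4151] size [0.029 0.01 ] [87. 79. 73.]
scene [231. 369.] 221 h 0.082 mid [ 0.7068 -0.4147] size [0.042 0.01 ] [128. 116. 110.]
```

View pics/crop1.png

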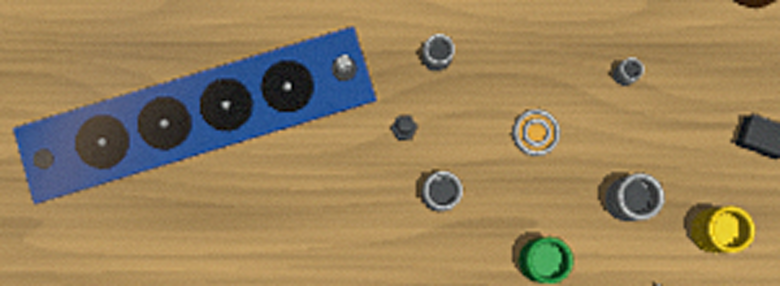

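The sockets match by measured diameter and height:
- a = (406,172), about 24 mm wide and 40 mm high
- b = (333,164), about 32 mm wide and 48 mm high
- c = (334,217), about 39 mm wide and 56 mm high
- d = (408,220), about 48 mm wide and 64 mm high

The green and yellow ones and the ring are excluded by colour and shape. The post is confirmed at the right end, so a goes on the seat at (275,178). I'll take the seats in both views and average.

```bash
cat >> h.py <<'E'
G={'top':[(275.4,178.1),(251.9,185),(227.7,192.3),(203.8,199.2)],'scene':[(353,208),(360,193),(368,180),(374,167)]}
def dots(n,im,idx=range(4)):
    g=cv2.cvtColor(im,cv2.COLOR_RGB2GRAY).astype(float); out=[]
    for i in idx:
        u0,v0=map(round,G[n][i]); w=g[v0-3:v0+4,u0-3:u0+4]; w=np.clip(w-np.median(w)-15,0,None)
        V,U=np.mgrid[v0-3:v0+4,u0-3:u0+4]; out.append(ray(n,(U*w).sum()/w.sum(),(V*w).sum()/w.sum(),.006))
    return np.array(out)
def tops(n,d,guess,h,r):
    "rim centre of a socket of top height h near guess"
    P=cloud(n,d).reshape(-1,3); Q=P[(np.hypot(*(P[:,:2]-guess).T)<r+.02)&(abs(P[:,2]-h)<.006)]
    return (Q[:,:2].min(0)+Q[:,:2].max(0))/2
E
python3 - <<'E'
from h import *
fit=[]
for n in('top','scene'):
    im=np.load(f'pics/{n}0.npz')['im']; p=dots(n,im); print(n,p.round(4).tolist(),np.hypot(*np.diff(p,axis=0).T))
    m=p.mean(0); d=np.polyfit(range(4),p,1)[0]; d/=np.hypot(*d); print(m,d); fit.append((m,d))
m=(fit[0][0]+fit[1][0])/2; d=fit[0][1]+fit[1][1]; d/=np.hypot(*d)
S=m+np.outer(.072*(np.arange(4)-1.5),d); print(S,d); np.save('seats.npy',S)
y=np.array([-d[1],d[0],0])
for s in(1,-1):
    R=np.c_[np.cross(s*y,[0,0,-1]),s*y,[0,0,-1]]
    for q in([.6,-.286,.15],[.459,-.286,.15],[*S[0],.15],[*S[3],.15]): print(s,np.round(robot.ik(q,R),1))
E
```

```text
top [[0.5871, 0.0977], [0.5659, 0.1669], [0.5448, 0.2357], [0.5236, 0.3047]] [0.07239195 0.0719409  0.07214261]
[0.55532807 0.20127382] [-0.29320889  0.9560484 ]
scene [[0.5826, 0.0985], [0.5615, 0.1672], [0.5396, 0.2361], [0.5194, 0.3053]] [0.071826   0.07232423 0.07211189]
[0.55077759 0.20178771] [-0.29322065  0.9560448 ]
[[0.58472002 0.09827773]
 [0.56360856 0.16711309]
 [0.5424971  0.23594844]
 [0.52138563 0.3047838 ]] [-0.29321477  0.9560466 ]
1 [ -8.7  22.6  -6.5   0.  -60.8  25.8]
1 [-11.2  11.7 -22.4   0.  -55.9  28.2]
1 [ 28.4  16.4 -16.    0.  -57.7 -11.4]
1 [ 48.8  17.3 -14.6   0.  -58.1 -31.8]
-1 [  -8.7   22.6   -6.5    0.   -60.8 -154.2]
-1 [ -11.2   11.7  -22.4    0.   -55.9 -151.8]
-1 [ 28.4  16.4 -16.    0.  -57.7 168.6]
-1 [ 48.8  17.3 -14.6   0.  -58.1 148.2]
```

```bash
cat >> h.py <<'E'
S=np.load('seats.npy')
y=np.array([.95605,.29321,0])*-1*-1; R=np.c_[np.cross(y,[0,0,-1]),y,[0,0,-1]]
SK=dict(a=((.6003,-.2858),.026,.038,.024),b=((.6200,-.0724),.034,.046,.026),c=((.4649,-.0750),.042,.054,.030),d=((.4586,-.2858),.050,.062,.034))
def pick(k):
    (x,yy),dia,h,zg=SK[k]; z=zg-.019
    robot.goto([x,yy,.13],R); robot.move_gripper(min(1,(dia+.030)/.088))
    robot.servo_line([x,yy,z],speed=.12); robot.move_gripper(0)
    print(k,'grip',robot.read_grip_width()*88,'want',dia*1000,'F',robot.read_finger_force())
    robot.servo_line([x,yy,.14],speed=.15); print('held',robot.read_grip_width()*88,'t',robot.read_t())
def place(k,i,c=(0,0)):
    (_,dia,h,zg)=SK[k]; p=S[i]+c; z=zg-.019+.006
    robot.goto([*p,.14],R); robot.servo_line([*p,.03+z],speed=.15); robot.servo_line([*p,z+.001],speed=.03)
    print('F',robot.read_force().round(1)); robot.move_gripper(min(1,(dia+.030)/.088))
    robot.servo_line([*p,.14],speed=.15); print('placed',k,'t',robot.read_t())
E
python3 - <<'E'
from h import *
pick('a'); place('a',0)
robot.goto([.46,-.2858,.14],R)
for n in('top','scene'):
    im,d=robot.grab_frame(n); np.savez(f'pics/{n}1.npz',im=im,d=d); cv2.imwrite(f'pics/{n}1.png',im[:,:,::-1])
    t=tops(n,d,S[0],.044,.013); print(n,'a at',t,'minus camera dot',t-dots(n,np.load(f'pics/{n}0.npz')['im'])[0])
print(robot.read_t())
E
```

```text
a grip 25.653374857111565 want 26.0 F 30.000449242070317
held 25.444828231346964 t 7.1833
F [-0.2 -0.6 -1.1]
placed a t 15.475
top a at [0.58718835 0.09791215] minus camera dot [0.00011927 0.00018257]
scene a at [0.58279061 0.09716092] minus camera dot [ 0.0001768  -0.00136704]
20.175
```

View pics/scene1.png

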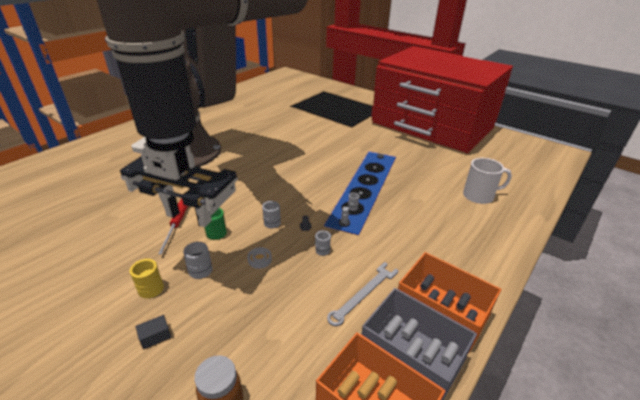

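Socket a stands on the seat next to the post, at scene (354,202), within about 1 mm of the dot. Nothing else has moved. I'll carry on with b, c and d, stopping if any grip is wrong.

```bash
python3 - <<'E'
from h import *
for i,k in enumerate('bcd',1):
    pick(k)
    if abs(robot.read_grip_width()*88-SK[k][1]*1000)>3: print('BAD GRIP'); break
    place(k,i)
robot.goto([.4,-.15,.2],R)
for n in('top','scene'):
    im,d=robot.grab_frame(n); np.savez(f'pics/{n}2.npz',im=im,d=d); cv2.imwrite(f'pics/{n}2.png',im[:,:,::-1])
    D=dots(n,np.load(f'pics/{n}0.npz')['im'])
    for i,k in enumerate('abcd'): print(n,k,(tops(n,d,S[i],SK[k][2]+.006,SK[k][1]/2)-D[i]).round(4))
cv2.imwrite('pics/crop2.png',cv2.resize(im[130:250,280:440],None,fx=4,fy=4)[:,:,::-1])
print(robot.read_t())
E
```

```text
Traceback (most recent call last):
  File "h.py", line 36, in pick
    robot.goto([x,yy,.13],R); robot.move_gripper(min(1,(dia+.030)/.088))
    ~~~~~~~~~~^^^^^^^^^^^^^^
rig.Unreachable: the arm cannot take that pose within its joint ranges
```

```bash
python3 - <<'E'
from h import *
print(robot.read_qpos().round(1),robot.read_position().round(3),robot.read_t())
for k in 'bcd':
    for zz in(.13,.15,.2): print(k,zz,np.round(robot.ik([*SK[k][0],zz],R) if robot.ik([*SK[k][0],zz],R) is not None else -1,1))
print([robot.ik([*s,.14],R) for s in S])
E
```

```text
[ -11.1   12.3  -23.1   -0.   -54.6 -151.8] [ 0.46  -0.286  0.14 ] 20.175
b 0.13 -1
b 0.15 -1
b 0.2 -1
c 0.13 -1
c 0.15 -1
c 0.2 -1
d 0.13 [ -11.1   12.8  -23.9    0.   -53.3 -151.8]
d 0.15 [ -11.1   11.6  -22.5    0.   -55.9 -151.8]
d 0.2 [ -11.1    9.   -18.6    0.   -62.4 -151.8]
[array([ 28.41458955,  16.89156139, -16.68640422,   0.        ,
       -56.42203439, 168.63553152]), array([ 35.55775054,  16.44814486, -17.32816755,   0.        ,
       -56.22368758, 161.49237052]), array([ 42.42357666,  16.77466646, -16.85604083,   0.        ,
       -56.36929271, 154.6265444 ]), array([ 48.82596621,  17.85359403, -15.27811572,   0.        ,
       -56.86829026, 148.22415485])]
```

My hand axis was half a turn off the intended one, which put joint 6 at its limit. Flipping it.

```bash
sed -i 's/\*-1\*-1;/*-1;/' h.py; python3 - <<'E'
from h import *
for i,k in enumerate('bcd',1):
    pick(k)
    if abs(robot.read_grip_width()*88-SK[k][1]*1000)>3: print('BAD GRIP'); break
    place(k,i)
robot.goto([.4,-.15,.2],R)
for n in('top','scene'):
    im,d=robot.grab_frame(n); np.savez(f'pics/{n}2.npz',im=im,d=d); cv2.imwrite(f'pics/{n}2.png',im[:,:,::-1])
    D=dots(n,np.load(f'pics/{n}0.npz')['im'])
    for i,k in enumerate('abcd'): print(n,k,(tops(n,d,S[i],SK[k][2]+.006,SK[k][1]/2)-D[i]).round(4))
cv2.imwrite('pics/crop2.png',cv2.resize(im[130:250,280:440],None,fx=4,fy=4)[:,:,::-1])
print(robot.read_t())
E
```

```text
b grip 33.874574275938826 want 34.0 F 30.000216895714402
held 34.022909425516175 t 25.7583
F [0.6 0.5 0.5]
placed b t 30.3583
c grip 41.79720409954168 want 42.0 F 30.00057630648371
held 41.68926199657669 t 34.5667
F [-0.2  0.7 -1.9]
placed c t 39.3667
d grip 49.76084297513936 want 50.0 F 30.000804393785074
held 49.87467563470604 t 44.4083
F [ 0.2  0.1 -4. ]
placed d t 50.0667
top a [0.0002 0.0004]
top b [-0.0003  0.0008]
top c [ 0.0008 -0.0002]
top d [-0.0001  0.0002]
scene a [-0.0001 -0.0015]
scene b [ 0.0008 -0.0011]
scene c [ 0.0023 -0.0021]
scene d [ 0.0003 -0.0032]
51.9
```

View pics/crop2.png

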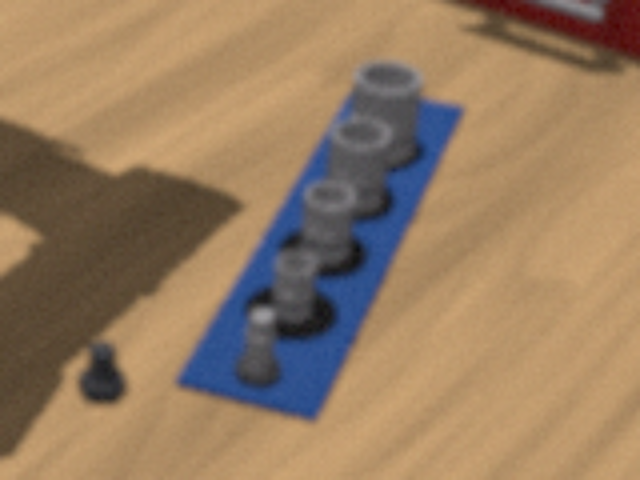

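View pics/top2.png

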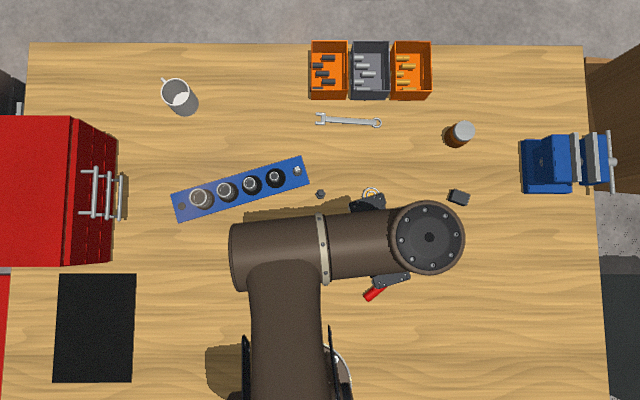

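All four sockets stand upright, mouth up, in size order from the post (top view: 275,178 to 201,196). By the top camera they're within about 1 mm of their seats. The gripper is clear, so I'm handing in.

```bash
python3 -c "
from rig import robot
print(robot.job_done())"
```

```text
the job is handed in; nothing more can be done
None
```

I handed the job in at about 52 s: all four sockets stand upright on their seats, smallest next to the post and largest farthest away, centred to about 1 mm by the top camera and 3 mm by the scene camera.

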